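# Put the charcoal away in the ember box, break its lid stay and close the lid

### The arm

A 6-joint arm with a two-finger parallel gripper is mounted at the origin on the work surface; the furniture and walls round the work are solid. World frame = base frame: x ahead of the robot, y to its left, z up, the work surface at z = 0. Lengths are in m, angles in degrees, forces in N, time in s.
With the tool pointing down it reaches from about 0.4 to 0.825 m from the base axis. Payload 7 kg.
Tool frame: the origin (TCP) lies on the centre line of the jaws, within the pads' length; the fingertips stand 8 mm ahead of it and the grasp point (between the pads) lies 11 mm behind it (r.tcp_to_tips is the distance from the TCP to the fingertips, in m); z points along the fingers, y is the direction in which the jaws open and shut (so a half turn about z gives the same grasp; the last joint's range is limited). The gripper opens to 88 mm and grips with 3 to 60 N. Pads are 19 mm wide; open, the fingers measure 130 mm over their backs; the gripper's body (78 mm by 193 mm) begins 47 mm behind the grasp point.
Start: joints at [-60.499, 20.546, 0.682, 0, -70.136, -16.507], TCP at [0.152, -0.658, 0.235] pointing down, gripper open.
Joint ranges: [-176.03, 176.03], [-82.01, 121.73], [-58.28, 71.71], [-173.87, 95.51], [-174.79, -0.11], [-173.66, 173.66]. Speed limits (degrees/s): [136.94, 136.94, 172.46, 180, 180, 180].

### API

Orientations are given as [roll, pitch, yaw] about the fixed x, y, z axes, in that order (R = Rz(yaw) Ry(pitch) Rx(roll)).
In Python, from plant import r gives the robot as it stands.
- The arm moves only by the tool drive_tool, never from a script. Its argument "plan" is text: rows parted by semicolons, each of 4 numbers parted by spaces: the shift along the tool's x, y, z in cm, then the turn about the tool's z in rad. A call has 1 to 8 rows; each row is the pose to reach, as a shift and turn from the pose commanded when the call began, along the tool's axes at that moment; what a row does not reach only later rows make up. A row lasts 1/8 s, in which the tool goes at most 62.5 mm and 10.7 degrees, less where a joint would pass 70% of its speed; a pose out of reach is approached as far as the arm can. A call with a gripper value outside its range is refused whole. "fingers" is the closure, from -1 (fully open) to 1 (shut), set as the call begins (left out, the last holds). The fingers move at their own pace and stop on an object; "squeeze" is the grip in N (left out, the last holds). Time passes only in rows, so rows that repeat a pose let the fingers close. It gives the time, the measured TCP pose, the force and the opening at its end, in the units of the state.
- r.get_state(): the state, without advancing time (a new reading comes with each control period).
- r.capture(name): name is "scene" or "side" or "wrist"; returns a dict with "frame" (480x640x3 uint8, red, green, blue), "fovy" (degrees; the focal length in pixels is half the picture's height over the tangent of half this angle, whatever the lens; pixels are square), "cx", "cy" (the principal point, pixels), "k1" (the pictures are not rectified: a ray, as slopes to the right and down, at radius r is drawn at 1 + k1 r^2 times it, then the intrinsics apply), "rvec" (rotation vector, rad) and "tvec" (3), from world to camera coordinates, as OpenCV has them. Camera axes: x right, y down, z forward; pixel columns grow to the right and rows downward; lengths in m; the calibration is good to about 2 mm. A picture is of the moment at which its call begins. There is no depth.
- r.close_job(): hands the job in, once; it reports no verdict.
The state is a dict: "time_s": time; "joints": joint angles; "qd": joint speeds; "joint_torque": joint torques, N m; "tcp_pos": TCP position; "eef_rot": TCP orientation; "contact_force": force on the tool from outside, world axes, zero at the start; "moment": the same for the moment, N m; "gripper_width": finger opening in m.
Only numpy, scipy, OpenCV 4.12 (cv2) and the standard library are available. Lean on these libraries where they do the work, as an engineer would, in place of code of your own. Each camera call takes 0.05 s, during which the arm holds its last target. There are 200 camera calls.

### The job

Put the loose lump of charcoal away in the open steel ember box: set it down gently on the box's floor, do not let it drop in, and let go of it. Then break the locked folding stay that props the lid up, by pressing its knuckle down and back well past straight with the fingers, and lower the lid gently until it is fully shut, never letting it fall. Leave the tin and the flux cup as they stand.

Things in the scene. Friction and masses are not known exactly. Their poses are not given: they have to be found in the camera images.
- ember_box: Dark sheet-steel box, open at the top, fixed to the bench; outside 140 (its x) by 165 (y) by 85 mm high, walls and floor 5 mm thick. Origin: centre of its underside. z is up; -x is its front (robot's side), +x the hinge side, +y the side with the stay. The raised lid stands along its +x rim and leans 38 mm over the opening. The stay's links lie outside the +y wall at y = 93 to 107 mm.
- box_floor (a point): Point on the upper face of the box's floor, at its middle, 5 mm above the bench; axes as the box's. The inside is 130 (x) by 155 (y) by 80 mm deep.
- charcoal_center (a point): Centre, half-way up, of the loose black uneven charcoal lump: 51 (its x) by 59 (its y) by 35 mm high, about 60 g, rounded irregular sides; its z is up. It lies on the bench right of the torch stand, in a row with the tin and the flux cup, at the end of the row or in the middle.
- lid_hinge (a point): Middle of the lid's hinge line, fixed on the box: 72 mm behind its origin (+x), 88 mm up; axes as the box's. The hinge line runs along y. The lid is a plate 148 mm long from here, 175 mm wide, 5 mm thick, 0.35 kg.
- lid_handle (a point): Centre of the lid's handle: round steel bar, 12 mm diameter, parallel to the hinge line, 183 mm from it in the plane of the lid and 35 mm beyond the lid's free edge; free over its middle 85 mm. A hand pointing down can straddle it with the lid at any angle, the bar turning in the grip. Its axes turn with the lid.
- lid (a joint): Lid angle, rad: 0 = held up by the locked stay, 78 degrees above level; grows as it closes (handle goes forward, box -x, and down); 1.36 = level, fully shut at a firm stop. The hinge is stiff: with the stay broken the lid still stands by itself down to about 50 degrees above level (joint 0.45); below that it falls unless held.
- knuckle (a point): Centre of the thumb grip at the stay's knuckle: dark round pin, 20 mm diameter, 34 mm long, sticking out along the box's y, centre 143 mm to the +y side of the box's origin, 115 mm up while locked. Pressed down and back (box +x) along its arc with 5 to 10 N it passes straight after 11 mm; let go before 20 mm, it may spring back. 30 to 45 mm breaks the stay and lowers the lid only 0.1 to 0.3 rad.
- stay_lower: Lower link of the stay, which carries the thumb grip. Origin: its pivot on the box, fixed at x -60, y 100, z 65 mm in the box's frame; axes turn with the link, locked they are the box's. Both links are 73 mm flat bars; the grip moves on an arc of 73 mm radius about this pivot in the box's xz plane, from 43 degrees above level (locked) on down. The upper link joins the lid's edge 60 mm from the hinge.
- stay_upper (a joint): Knuckle angle, rad: 0 = locked against its stop, 0.3 = links in line, grows as the stay folds (0.9 when the grip is pressed 33 mm, about 2.4 with the lid shut). A light spring draws it to locked. A locked stay holds the lid against any push.
- tin_center (a point): Centre (16 mm up) of a round aluminium screw tin, 76 mm diameter, 32 mm high, loose on the bench beside the charcoal: leave alone.
- cup_center (a point): Centre (36 mm up) of the cream lidded plastic flux cup, 86 mm diameter, 72 mm high, loose on the bench beside the charcoal: leave alone.
- torch_rear (a point): Point on the gas torch lying in its stand, a fixed obstacle between the charcoal and the box, here 0.13 m above the bench and 0.45 m ahead of the robot. From here it rises towards the robot (along world -x, slightly +y): 0.2 m high at world x = 0.37, 0.26 m at 0.30, up to 0.41 m at its tip at x = 0.19, y = 0.09. The stand below it is 80 mm wide, as far as x = 0.50.
Things that resemble listed ones, but are neither listed nor needed, are in the scene too. Leave any purple look-alike of the part that bears charcoal_center alone.

How it is judged:
By the outcome, as a careful person would: the job done as asked, in the order asked, and still so for the second after the job is handed in, with the robot touching nothing.
It also fails if it takes over 72 s, if anything falls off the work surface, if the arm or the gripper's body presses on something with over 40 N, if the wrist force passes 120 N, or if a joint passes its speed limit or range.

## Working session

There is one attempt and no reset: what is moved stays moved. The work goes in short steps, Python scripts to look and compute and a tool call to move; the robot and the scene stay as the last step left them, time stands still between calls to the robot, and variables do not carry over. Pictures are saved under pics/ and viewed, about 8 in all and at most 12, crops included, and the job is handed in when it is done.

Besides the shell and the picture viewer there is one more tool, called after ">>>" as name(argument=value, ...) on one line, values as JSON. drive_tool: Moves the arm, as the interface text tells. Its arguments: {"type":"object","properties":{"plan":{"type":"string"},"fingers":{"type":"number"},"squeeze":{"type":"number"}},"required":["plan"]}

```bash
ls; mkdir -p pics; cat > h.py <<'E'
import numpy as np, cv2
from plant import r
def cap(n,f):
    c=r.capture(n); cv2.imwrite('pics/'+f+'.png',c['frame'][:,:,::-1])
    d={k:np.array(c[k]) for k in c if k!='frame'}; np.savez('pics/'+f+'.npz',**d); return c
def load(f):
    return dict(np.load('pics/'+f+'.npz'))
def cam(c):
    f=240/np.tan(np.radians(float(c['fovy']))/2); R=cv2.Rodrigues(np.array(c['rvec'],float))[0]; t=np.array(c['tvec'],float).ravel()
    return f,R,t
def proj(c,P):
    f,R,t=cam(c); q=np.atleast_2d(P)@R.T+t; s=q[:,:2]/q[:,2:]; s=s*(1+float(c['k1'])*(s**2).sum(1,keepdims=True))
    return s*f+[float(c['cx']),float(c['cy'])]
def ray(c,uv):
    f,R,t=cam(c); d=(np.array(uv,float)-[float(c['cx']),float(c['cy'])])/f; s=d.copy()
    for _ in range(20): s=d/(1+float(c['k1'])*(s@s))
    return -R.T@t, R.T@np.array([s[0],s[1],1.])
def onz(c,uv,z):
    o,d=ray(c,uv); return o+d*(z-o[2])/d[2]
def tri(c1,u1,c2,u2):
    o1,d1=ray(c1,u1);o2,d2=ray(c2,u2)
    s=np.linalg.lstsq(np.c_[d1,-d2],o2-o1,rcond=None)[0]
    a,b=o1+d1*s[0],o2+d2*s[1]; return (a+b)/2,np.linalg.norm(a-b)
E
python3 - <<'E'
from h import *
for n in('scene','side','wrist'):
    c=cap(n,n+'0'); f,R,t=cam(c); print(n,c['fovy'],c['k1'],-R.T@t,R[2])
a=[cv2.imread(f'pics/{n}0.png') for n in('scene','side')]
s=r.get_state(); print(s['tcp_pos'],s['eef_rot'],s['gripper_width'],s['contact_force'])
E
```

```text
pics
scene 47.42138178431164 0.05237431228733924 [-0.38678159  0.09464268  1.37292911] [ 0.54513506 -0.02367966 -0.83801375]
side 49.34508947775279 -0.05186129057909569 [0.12240427 0.98701475 0.96914857] [ 0.24248971 -0.73728396 -0.63056411]
wrist 63.01217644962951 -0.04559586435944708 [ 0.07043151 -0.67550294  0.38357684] [ 0.29606115  0.07010943 -0.9525925 ]
[ 0.15164919 -0.65738266  0.23383872] [ 1.79927520e+02 -8.95748129e-03 -1.67011719e+02] 0.08740946837583223 [ 0.98552449 -0.72428531  0.20085818]
```

View pics/scene0.png

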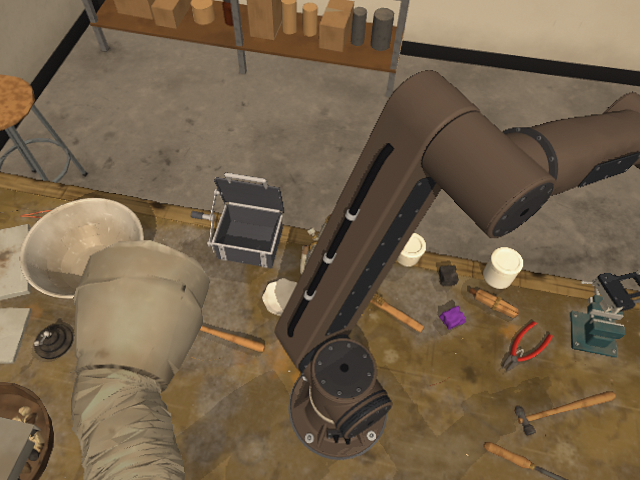

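View pics/side0.png

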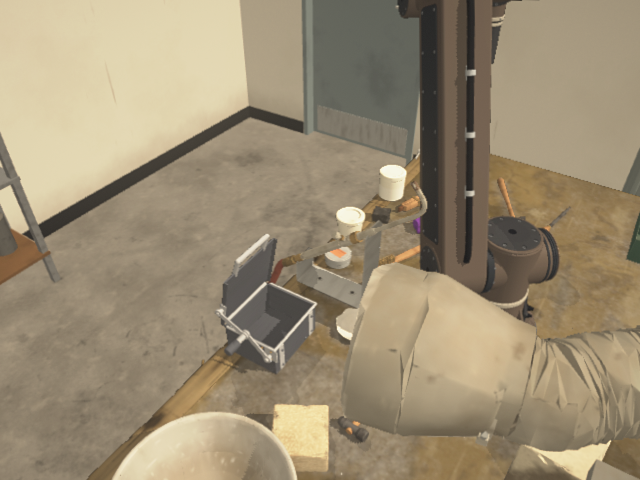

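Scene: box at about (245,235), stay on its left side with the grip at (200,215). There is a black lump at (448,275), a purple look-alike at (452,317), and cream cups at (411,248) and (504,265). Side: box at (265,315), grip at (237,343), tin at (338,255), cup at (350,220), lump at (383,213). I'll enlarge to confirm.

```bash
python3 - <<'E'
from h import *
S=cv2.imread('pics/scene0.png');D=cv2.imread('pics/side0.png')
cr=lambda I,x,y,w,h,W,H:cv2.resize(I[y:y+h,x:x+w],(W,H),interpolation=cv2.INTER_CUBIC)
top=np.hstack([cr(S,185,165,120,90,400,300),cr(S,385,220,160,120,400,300)])
bot=np.hstack([cr(D,205,225,120,150,240,300),cr(D,300,160,149,80,560,300)])
cv2.imwrite('pics/cr1.png',np.vstack([top,bot]))
s=load('scene0');d=load('side0')
print('sleeve',tri(s,(140,300),d,(430,300)))
print('lump',onz(s,(448,275),.0175),onz(d,(383,213),.0175),'cups',onz(s,(411,240),.07),onz(s,(504,254),.07),'sidecup',onz(d,(350,214),.07),onz(d,(392,172),.07),'tin',onz(d,(338,255),.03))
print('purple',onz(s,(452,317),.0175))
E
```

```text
sleeve (array([0.12646753, 0.39884711, 0.39786266]), np.float64(0.02626155509665538))
lump [ 0.35023558 -0.33636309  0.0175    ] [ 0.34927677 -0.34690523  0.0175    ] cups [ 0.43803062 -0.23626135  0.07      ] [ 0.38175909 -0.48573841  0.07      ] sidecup [ 0.42838738 -0.23765     0.07      ] [ 0.36024542 -0.51244302  0.07      ] tin [ 0.42098798 -0.09182745  0.03      ]
purple [ 0.22176929 -0.32328083  0.0175    ]
```

View pics/cr1.png

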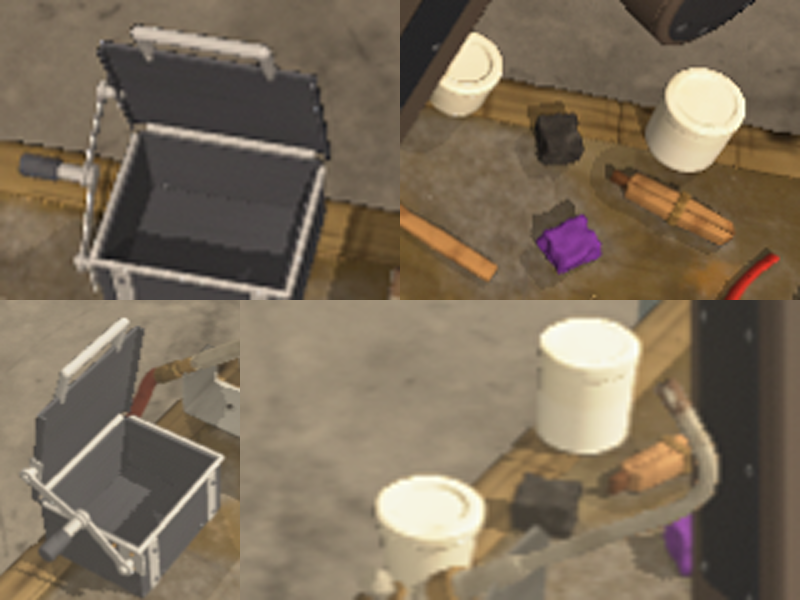

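The crop confirms it. The black lump at scene (448,275) fits: it is black, right size, and sits in row with the tin and the flux cup at (411,248). The purple lump at (452,317) is the decoy, and the taller cup at (504,265) isn't needed. Next I'll measure the box pose and the lump's outline.

```bash
cat > m.py <<'E'
from h import *
s=load('scene0');d=load('side0')
L=np.array([[-.07,.0825],[-.07,-.0825],[.07,-.0825],[.07,.0825]])
P=np.array([onz(s,u,.085)[:2] for u in [(209,243.6),(273.5,252.6),(283,213),(226,203.4)]])
sd=lambda x,y:(205+x/2,225+y/2)
Q=np.array([onz(d,u,.085)[:2] for u in [sd(142,548-300),sd(223,457-300),sd(126,417-300),sd(42,486-300)]])
def fit(P):
    c=P.mean(0); H=L.T@(P-c); a=np.arctan2(H[0,1]-H[1,0],H[0,0]+H[1,1]); R=np.array([[np.cos(a),-np.sin(a)],[np.sin(a),np.cos(a)]])
    return c,np.degrees(a),(P-c-L@R.T)*1e3
E
python3 - <<'E'
from m import *
for X in(P,Q):
    c,a,e=fit(X); print(c,a); print(e.round(1))
print('grip',tri(s,(185+40/3.333,165+168/3.333),d,sd(64,540-300)))
print('handle',tri(s,(185+200/3.333,165+42/3.333),d,sd(97,346-300)))
for n,c,b in(('scene0',s,(430,255,40,35)),('side0',d,(365,203,35,25))):
    x,y,w,h=b; I=cv2.imread(f'pics/{n}.png')[y:y+h,x:x+w]
    m=(I.max(2)<62).astype('uint8'); k,l,st,ce=cv2.connectedComponentsWithStats(m); i=1+st[1:,4].argmax(); print(n,st[i],ce[i]+[x,y])
    for row in m: print(''.join('.#'[v] for v in row))
E
```

```text
[0.48888264 0.22426121] -13.466401020743628
[[-0.4 10.6]
 [ 1.2 -8. ]
 [-1.8 -4. ]
 [ 1.   1.4]]
[0.49039541 0.21845344] -15.932014818710828
[[ -5.2  -0.2]
 [  0.4   0.1]
 [  1.4  10.5]
 [  3.5 -10.4]]
grip (array([0.50790592, 0.36257677, 0.12506558]), np.float64(0.0011888089655535264))
handle (array([0.52181491, 0.21590385, 0.2680751 ]), np.float64(0.000615636869148648))
scene0 [  8  11  20  20 236] [446.98305085 275.72881356]
........................................
........................................
........................................
........................................
........................................
........................................
........................................
........................................
........................................
........................................
........................................
..............###########...............
..........#..#####..######..............
..........#......##...####..............
.........##.....########.#..............
.........###...########.................
.........###
[... 193 characters left out ...]
.........#####.....#.....###............
..........#####.#..#....####............
.........######.####....####............
..........#####.####....####............
..........#####...##..#####.............
.........###########.######.............
..........#########.#######.............
..........#######...#######.............
...........#######.######...............
.............#.#...#.#..................
........................................
........................................
........................................
........................................Traceback (most recent call last):
  File "<stdin>", line 8, in <module>
ValueError: attempt to get argmax of an empty sequence
```

```bash
cat >> h.py <<'E'
from scipy.spatial.transform import Rotation as Ro
def to(p,yaw,cur=None):
    "shift in cm along present tool axes and turn (rad) to reach p with tool down at yaw; rows needed"
    s=r.get_state(); R=Ro.from_euler('xyz',s['eef_rot'],degrees=True).as_matrix()
    v=R.T@(np.array(p)-s['tcp_pos']); dy=(s['eef_rot'][2]-yaw+180)%360-180
    print('shift cm',(v*100).round(2),'turn',round(np.radians(dy),3),'rows',round(max(np.linalg.norm(v)/.0625,abs(dy)/10.7),1))
def st():
    s=r.get_state(); print('t',round(s['time_s'],2),'tcp',np.round(s['tcp_pos'],4),'rot',np.round(s['eef_rot'],1),'F',np.round(s['contact_force'],1),'w',round(s['gripper_width'],4),'q',np.round(s['joints'],0))
E
python3 -c "
from h import *
st(); to((.35,-.34,.2),-128)"
```

```text
t 0.15 tcp [ 0.1516 -0.6574  0.2338] rot [ 179.9   -0.  -167. ] F [ 1.  -0.7  0.2] w 0.0874 q [-60.  21.   1.  -0. -70. -17.]
shift cm [-26.46  26.46   3.41] turn -0.681 rows 6.0
```

>>> drive_tool(plan="-4 4 0.5 -0.1;-8 8 1 -0.2;-12 12 1.5 -0.3;-16 16 2 -0.4;-20 20 2.5 -0.5;-23 23 3 -0.58;-25.5 25.5 3.3 -0.65;-26.5 26.5 3.4 -0.68", fingers=-1)

```text
time_s: 1.15
tcp_pos: [0.351, -0.3385, 0.2005]
eef_rot: [180.0, 0.0, -127.9]
contact_force: [-0.5, -1.1, 0.9]
gripper_width: 0.0878
```

```bash
python3 -c "
from h import *
c=cap('wrist','w1');cap('scene','s1');cap('side','d1');st()
f,R,t=cam(c);print(-R.T@t,R[2]);print('lump exp',proj(c,[.35,-.34,.0175]))
"
```

```text
t 1.3 tcp [ 0.3505 -0.3397  0.2006] rot [ 180.   -0. -128.] F [ 0.1 -0.4 -0.6] w 0.0872 q [-21.   4. -25.   0. -61. -17.]
[ 0.29967944 -0.40339445  0.3503152 ] [ 0.18643562  0.24117704 -0.95240506]
lump exp [[318.58104729 209.4528379 ]]
```

View pics/w1.png

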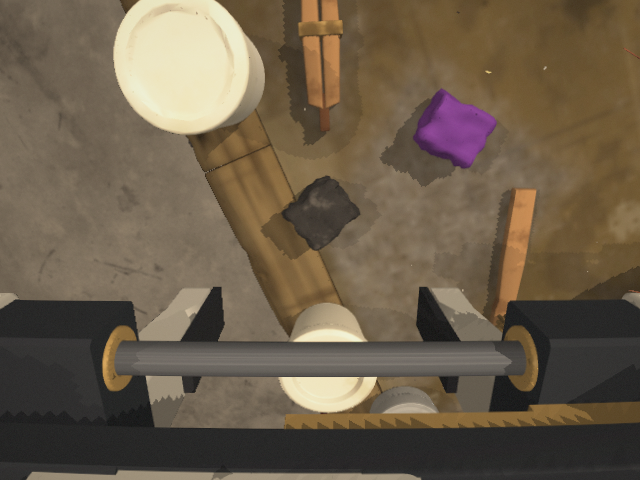

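Wrist view: lump at (321,213), a diamond close to the bench edge. Cup is at (328,355), tin at (405,400), and the purple decoy at (455,128).

```bash
python3 - <<'E'
from h import *
c=load('w1'); I=cv2.imread('pics/w1.png')
x,y,w,h=270,165,105,95; S=I[y:y+h,x:x+w].astype(int)
m=((S.max(2)<85)&(S.max(2)-S.min(2)<16)).astype('uint8'); m=cv2.morphologyEx(m,cv2.MORPH_OPEN,np.ones((3,3)))
k,l,s,ce=cv2.connectedComponentsWithStats(m); i=1+s[1:,4].argmax(); print(s[i],ce[i]+[x,y])
ct=max(cv2.findContours((l==i).astype('uint8'),0,1)[0],key=len)[:,0]+[x,y]
for z in(.015,.0175,.025):
    W=np.array([onz(c,u,z)[:2] for u in ct]); R=cv2.minAreaRect((W*1000).astype('float32')); print(z,R)
H=cv2.convexHull((W*1000).astype('float32'))[:,0]
for a in range(-90,90,10):
    v=[np.cos(np.radians(a)),np.sin(np.radians(a))]; p=H@v; print(a,p.max()-p.min(),end=' | ')
V=I[y-20:y+h+20,x-20:x+w+20].copy(); cv2.drawContours(V,[ct-[x-20,y-20]],-1,(0,255,0),1); cv2.imwrite('pics/cr2.png',cv2.resize(V,None,fx=4,fy=4))
E
```

```text
[ 12  11  49  45 566] [306.97879859 195.93639576]
0.015 ((352.28167724609375, -354.42919921875), (18.57002830505371, 52.355567932128906), 84.27655792236328)
0.0175 ((351.889404296875, -354.7943115234375), (18.43158531188965, 51.96523666381836), 84.27652740478516)
0.025 ((350.712890625, -355.88946533203125), (18.01620101928711, 50.79421615600586), 84.27658081054688)
-90 18.085906982421875 | -80 20.467543097587452 | -70 26.549567623268217 | -60 31.892674503877288 | -50 36.26673860815805 | -40 39.80652247236429 | -30 44.59460124328939 | -20 48.11880305728346 | -10 50.21440895707809 | 0 51.409454345703125 | 10 51.50506391017086 | 20 50.41523477211041 | 30 47.978308453314156 | 40 44.23320170437813 | 50 39.144091504734675 | 60 33.328246782948284 | 70 26.792619196901512 | 80 20.788225028577415 |
```

View pics/cr2.png

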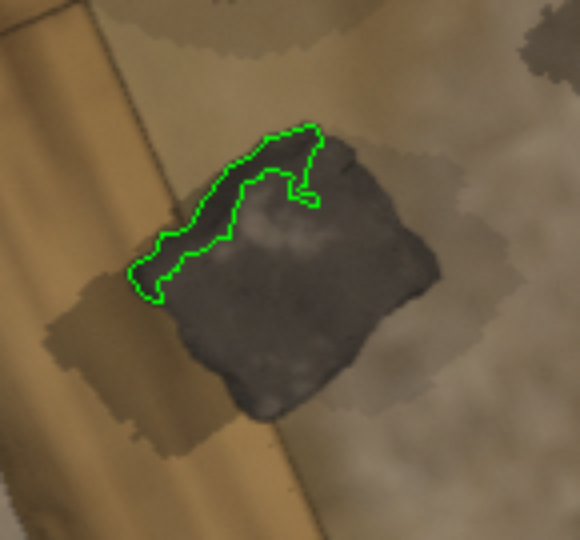

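The mask missed most of the lump. The crop shows its outline clearly, with corners at crop (130,270), (315,125), (437,275) and (262,420), so I'll use those.

```bash
python3 - <<'E'
from h import *
c=load('w1'); ct=[(250+a/4,145+b/4) for a,b in [(130,270),(160,235),(225,168),(315,125),(350,145),(400,220),(437,275),(380,320),(345,375),(262,420),(235,400),(180,330)]]
for z in(.0175,.03):
    W=np.array([onz(c,u,z)[:2] for u in ct]); print(z,W[[0,3,6,9]].round(3).tolist(),cv2.minAreaRect((W*1000).astype('float32')))
d=load('d1');s=load('s1')
print('side',onz(d,(383,213),.0175))
for (a,b) in [((325,315),.072)]: print('cup top far edge',onz(c,a,b), onz(c,(328,305),.072))
E
```

```text
0.0175 [[0.377, -0.357], [0.325, -0.358], [0.324, -0.315], [0.375, -0.312]] ((349.5580139160156, -335.59576416015625), (53.100738525390625, 54.665489196777344), 89.24324798583984)
0.03 [[0.374, -0.359], [0.324, -0.359], [0.323, -0.318], [0.372, -0.316]] ((347.6846618652344, -338.1421813964844), (51.106327056884766, 52.612300872802734), 89.24323272705078)
side [ 0.34927677 -0.34690523  0.0175    ]
cup top far edge [ 0.39083292 -0.27900245  0.072     ] [ 0.38352859 -0.28459682  0.072     ]
```

```bash
python3 -c "
from h import *
to((.350,-.338,.013),-90)"
```

```text
shift cm [-0.11  0.15 18.76] turn -0.663 rows 3.6
```

>>> drive_tool(plan="0 0 3 -0.15;0 0.1 6 -0.3;-0.1 0.1 9 -0.45;-0.1 0.15 12 -0.6;-0.1 0.15 14.5 -0.66;-0.1 0.15 16.5 -0.66;-0.1 0.15 18 -0.66;-0.1 0.15 18.7 -0.66")

```text
time_s: 2.3
tcp_pos: [0.3489, -0.3389, 0.0126]
eef_rot: [179.9, 0.0, -90.3]
contact_force: [-0.1, 0.2, 0.6]
gripper_width: 0.0878
```

>>> drive_tool(plan="0 0 0 0;0 0 0 0;0 0 0 0;0 0 0 0;0 0 0 0;0 0 0 0;0 0 0 0", fingers=1, squeeze=14)

```text
time_s: 3.18
tcp_pos: [0.3502, -0.3384, 0.0139]
eef_rot: [-180.0, -0.0, -90.2]
contact_force: [-0.5, 1.2, 6.1]
gripper_width: 0.0552
```

The walls are 85 mm high, and the gripper body starts 58 mm behind the TCP. At this grip height the body would touch the rim before the lump reaches the floor, so I'll regrip about 12 mm higher.

>>> drive_tool(plan="0 0 0 0;0 0 0 0;0 0 0 0;0 0 0 0;0 0 -0.6 0;0 0 -1.2 0;0 0 -1.2 0", fingers=-1)

```text
time_s: 4.05
tcp_pos: [0.3503, -0.3384, 0.0263]
eef_rot: [-179.9, -0.0, -90.2]
contact_force: [0.2, -0.1, -0.2]
gripper_width: 0.0877
```

>>> drive_tool(plan="0 0 0 0;0 0 0 0;0 0 0 0;0 0 0 0;0 0 0 0;0 0 0 0;0 0 0 0", fingers=1, squeeze=18)

```text
time_s: 4.92
tcp_pos: [0.3498, -0.3382, 0.0255]
eef_rot: [180.0, 0.0, -90.2]
contact_force: [-0.4, -0.6, -0.5]
gripper_width: 0.0537
```

>>> drive_tool(plan="0 0 -1 0;0 0 -3 0;0 0 -6 0;0 0 -9 0;0 0 -12 0;0 0 -15 0;0 0 -18 0;0 0 -20 0")

```text
time_s: 5.92
tcp_pos: [0.3499, -0.3383, 0.2279]
eef_rot: [-179.9, -0.1, -90.2]
contact_force: [0.3, -0.1, -2.0]
gripper_width: 0.0536
```

```bash
python3 - <<'E'
from h import *
cap('side','d2');cap('scene','s2');cap('wrist','w2');st()
S=cv2.imread('pics/s2.png');D=cv2.imread('pics/d2.png');W=cv2.imread('pics/w2.png')
a=cv2.resize(S[160:310,180:480],(800,400));b=cv2.resize(D[160:340,300:500],(222,200));b2=cv2.resize(D[200:380,200:400],(222,200));w=cv2.resize(W,(267,200))
row=np.hstack([b,b2,w]);row=np.hstack([row,np.zeros((200,800-row.shape[1],3),'uint8')])
cv2.imwrite('pics/cr3.png',np.vstack([a,row]))
E
```

```text
t 6.08 tcp [ 0.3502 -0.3383  0.2269] rot [-1.798e+02 -1.000e-01 -9.020e+01] F [-0.1  0.5 -0.6] w 0.0536 q [-21.   3. -23.  -0. -64.  21.]
```

View pics/cr3.png

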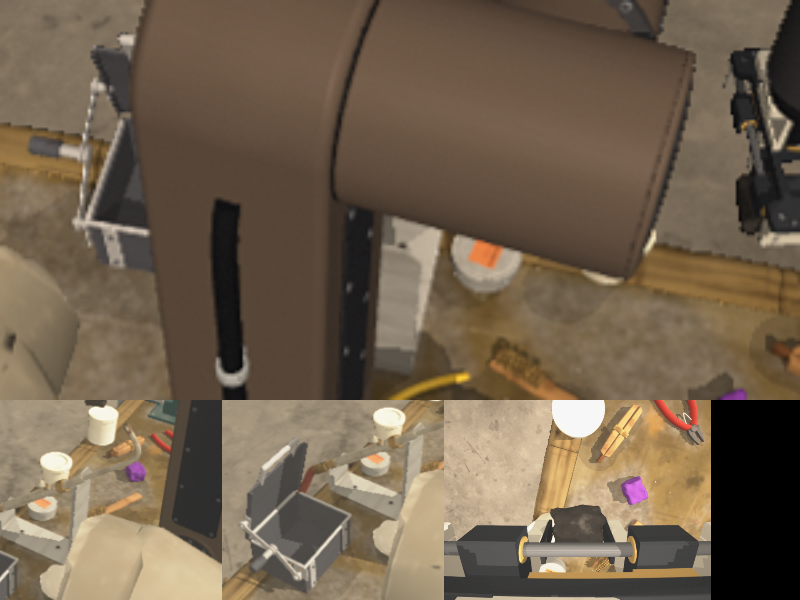

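Lump is held, 54 mm wide in the jaws. Scene shows the stand right of the box, and side shows the torch's red rear end at about (281,272). I'll check the torch against the planned place pose.

```bash
python3 - <<'E'
from h import *
d=load('d2')
for u in((278,276),(281,268),(288,262),(300,256)): print(u,onz(d,u,.13).round(3),onz(d,u,.15).round(3))
c,s=np.cos(np.radians(-15)),np.sin(np.radians(-15))
B=lambda x,y,z:np.array([.489+c*x-s*y,.221+s*x+c*y,z])
for p in((-.025,-.016),(-.064,-.112),(.014,-.112)): print(B(*p,.09).round(3))
to((.43,-.15,.30),-120); 
E
```

```text
(278, 276) [0.503 0.142 0.13 ] [0.494 0.162 0.15 ]
(281, 268) [0.506 0.113 0.13 ] [0.497 0.134 0.15 ]
(288, 262) [0.498 0.087 0.13 ] [0.489 0.109 0.15 ]
(300, 256) [0.478 0.056 0.13 ] [0.47  0.079 0.15 ]
[0.461 0.212 0.09 ]
[0.398 0.129 0.09 ]
[0.474 0.109 0.09 ]
shift cm [-18.85  -7.93  -7.31] turn 0.52 rows 3.5
```

```bash
python3 -c "
from h import *
to((.47,.06,.36),-195+360)"
```

```text
shift cm [-39.86 -11.86 -13.32] turn 1.829 rows 9.8
```

>>> drive_tool(plan="-2 -1 -3.5 0.15;-6 -3 -7 0.32;-10 -5 -10 0.5;-15 -7 -12 0.68;-20 -9 -13 0.86;-25 -10.5 -13.3 1.04;-30 -11.5 -13.3 1.22;-34 -11.9 -13.3 1.4")

```text
time_s: 7.08
tcp_pos: [0.4698, 0.0017, 0.3575]
eef_rot: [180.0, -0.1, -167.1]
contact_force: [0.1, -0.0, -0.2]
gripper_width: 0.0537
```

```bash
python3 -c "
from h import *
st();to((.47,.06,.36),165)"
```

```text
t 7.08 tcp [0.4698 0.0017 0.3575] rot [ 1.800e+02 -1.000e-01 -1.671e+02] F [ 0.1 -0.  -0.2] w 0.0537 q [  24.   -3.  -12.   -0.  -81. -101.]
shift cm [-1.32  5.68 -0.25] turn 0.486 rows 2.6
```

>>> drive_tool(plan="-0.3 1.5 0 0.15;-0.7 3.5 0 0.32;-1.3 5.5 0 0.48;-1.3 5.7 0 0.48")

```text
time_s: 7.58
tcp_pos: [0.4693, 0.0591, 0.3574]
eef_rot: [-179.9, -0.1, 165.7]
contact_force: [0.2, -0.7, -0.5]
gripper_width: 0.0538
```

```bash
python3 -c "
from h import *
cap('wrist','w3');cap('scene','s3');cap('side','d3');st()
"
```

```text
t 7.72 tcp [0.4695 0.0579 0.3581] rot [-180.    -0.   165.8] F [ 0.7 -0.1 -1.4] w 0.0538 q [  31.   -2.  -11.   -0.  -81. -135.]
```

View pics/w3.png

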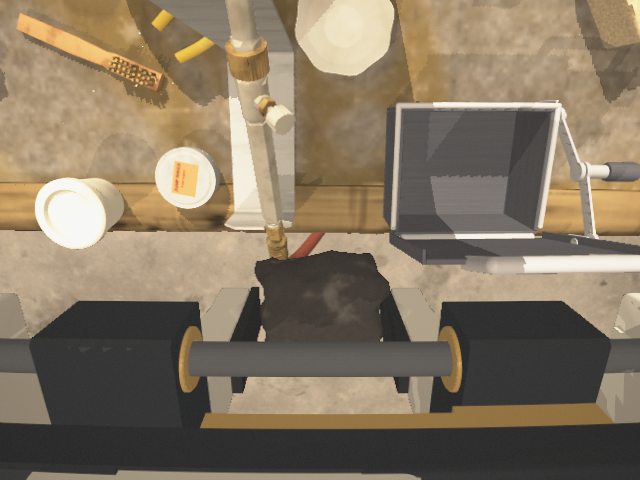

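Clear view. Box rim outer corners are at about (388,104), (562,102), (540,237) and (388,236). Torch tail is at (278,240) with a red hose at (305,245), stay knuckle at (580,170) and grip at (622,171).

```bash
python3 - <<'E'
from h import *
import m
c=load('w3'); I=cv2.imread('pics/w3.png')
P=np.array([onz(c,u,.085)[:2] for u in [(562,102),(388,104),(387,236),(540,237)]])
ce,a,e=m.fit(P);print(ce,a);print(e.round(1))
for u in((270,205),(278,238),(278,258)): print('torch',[onz(c,u,z).round(3)[:2].tolist() for z in(.09,.13)])
for u in((300,250),(322,235)): print('hose',[onz(c,u,z).round(3)[:2].tolist() for z in(.03,.09,.13)])
print('grip',onz(c,(622,171),.115), 'pin ends',onz(c,(606,171),.115),onz(c,(639,171),.115))
V=cv2.resize(I[85:275,370:640],None,fx=2.9,fy=2.9,interpolation=cv2.INTER_CUBIC);cv2.imwrite('pics/cr4.png',V)
E
```

```text
[0.48746269 0.2227302 ] -13.428585529242833
[[-1.3  8.6]
 [-3.7 -8.6]
 [-0.6 -5.3]
 [ 5.6  5.2]]
torch [[0.468, 0.004], [0.46, 0.011]]
torch [[0.506, 0.002], [0.495, 0.009]]
torch [[0.529, -0.005], [0.516, 0.003]]
hose [[0.546, 0.013], [0.526, 0.022], [0.513, 0.027]]
hose [[0.533, 0.046], [0.515, 0.05], [0.503, 0.053]]
grip [0.51636127 0.36748273 0.115     ] pin ends [0.51231793 0.3506492  0.115     ] [0.52068691 0.38555964 0.115     ]
```

View pics/cr4.png

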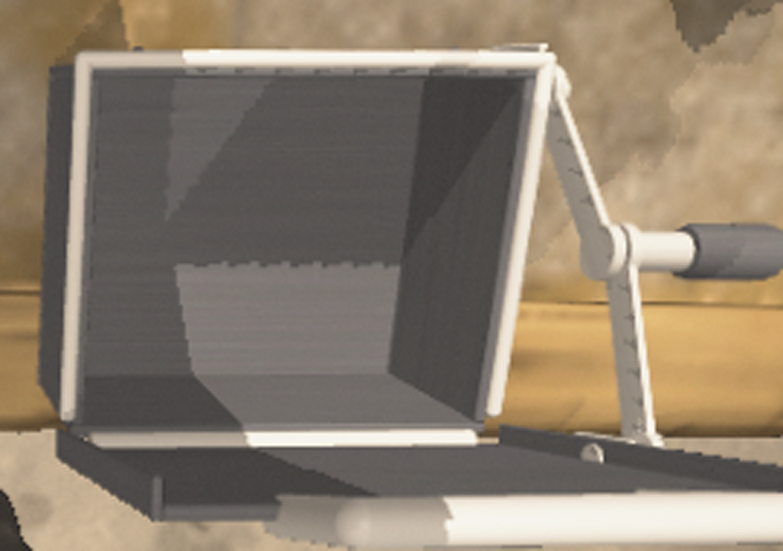

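```bash
python3 - <<'E'
from h import *
import m
c=load('w3')
k=lambda x,y:(370+x/2.9,85+y/2.9)
P=np.array([onz(c,u,.085)[:2] for u in [k(555,52),k(75,54),k(64,440),k(490,440)]])
print(np.linalg.norm(P-np.roll(P,-1,0),axis=1))
ce,a,e=m.fit(P);print(ce,a);print(e.round(1))
R=Ro.from_euler('z',a,degrees=True).as_matrix()
for n,p in dict(grip=(-.0066,.143,.115),griptip=(-.0066,.16,.115),handle=(.034,0,.267),frontcorner=(-.07,.0825,.085)).items():
    w=R@np.array(p)+[*ce,0]; print(n,w.round(3),[proj(load(f),w).round(0)[0].tolist() for f in('w3','d3','scene0','side0')])
E
```

```text
[0.17368061 0.14347775 0.16961392 0.14625617]
[0.4884602  0.22559539] -13.674789148980336
[[-1.9  4.8]
 [-2.8 -3.9]
 [ 1.1 -2.5]
 [ 3.7  1.6]]
grip [0.516 0.366 0.115] [[621.0, 171.0], [233.0, 348.0], [196.0, 215.0], [233.0, 348.0]]
griptip [0.52  0.383 0.115] [[636.0, 171.0], [228.0, 354.0], [191.0, 214.0], [228.0, 354.0]]
handle [0.521 0.218 0.267] [[567.0, 264.0], [253.0, 249.0], [244.0, 178.0], [253.0, 249.0]]
frontcorner [0.44  0.322 0.085] [[557.0, 106.0], [275.0, 351.0], [212.0, 243.0], [275.0, 351.0]]
```

Cross-checks agree: the box at (0.4885, 0.225), yaw −13.8°, predicts the grip and handle pixels within a few px. Next I'll move over the drop point and then descend.

```bash
python3 -c "
from h import *
to((.4604,.2155,.36),166.2);to((.4604,.2155,.032),166.2)"
```

```text
shift cm [ 4.74 15.05 -0.2 ] turn -0.007 rows 2.5
shift cm [ 4.71 15.08 32.6 ] turn -0.007 rows 5.8
```

>>> drive_tool(plan="1.5 4 0 0;3.2 9 0 0;4.4 13 0 0;4.7 15 0 0;4.7 15 4 0;4.7 15 8 0;4.7 15 12 0;4.7 15 15 0")

```text
time_s: 8.72
tcp_pos: [0.4612, 0.2139, 0.2068]
eef_rot: [-179.9, -0.0, 165.7]
contact_force: [-0.3, 0.0, -0.7]
gripper_width: 0.0537
```

```bash
python3 -c "
from h import *
cap('wrist','w4');cap('side','d4');cap('scene','s4');st()
to((.4604,.2155,.032),166.2)
D=cv2.imread('pics/d4.png');W=cv2.imread('pics/w4.png');S=cv2.imread('pics/s4.png')
a=cv2.resize(D[180:380,190:390],(400,400));b=cv2.resize(S[160:280,180:300],(400,400))
cv2.imwrite('pics/cr5.png',np.vstack([np.hstack([a,b]),np.hstack([cv2.resize(W,(267,200)),np.zeros((200,533,3),'uint8')])]))"
```

```text
t 8.88 tcp [0.461  0.2139 0.2077] rot [-1.798e+02 -1.000e-01  1.657e+02] F [0.5 0.1 0.1] w 0.0536 q [  47.    6.  -22.    0.  -62. -151.]
shift cm [ 0.08  0.19 17.57] turn -0.009 rows 2.8
```

View pics/cr5.png

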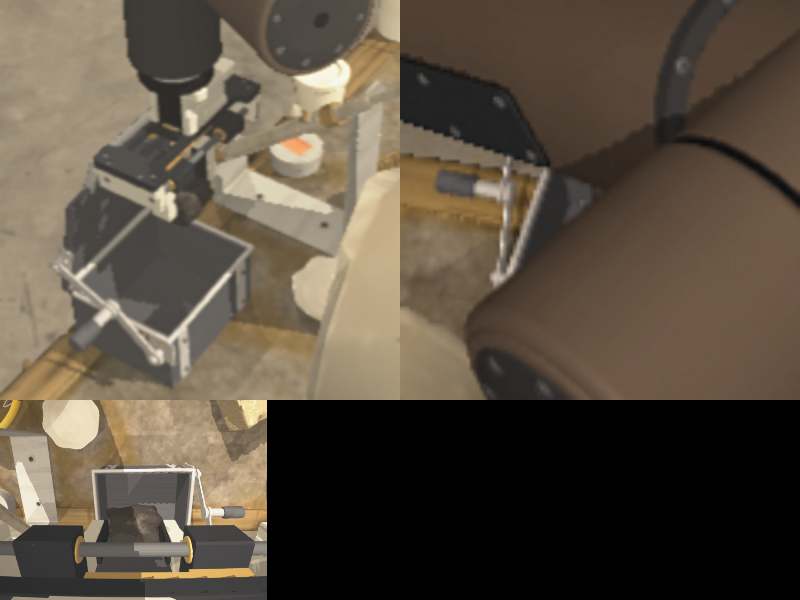

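>>> drive_tool(plan="0 0.1 3 0;0.1 0.2 6 0;0.1 0.2 9 0;0.1 0.2 12 0;0.1 0.2 14 0;0.1 0.2 15.5 0;0.1 0.2 16.5 0;0.1 0.2 16.8 0")

```text
time_s: 9.88
tcp_pos: [0.4611, 0.2175, 0.0406]
eef_rot: [180.0, 0.0, 165.7]
contact_force: [-0.3, -1.2, -0.9]
gripper_width: 0.0539
```

>>> drive_tool(plan="0 0 0.15 0;0 0 0.3 0;0 0 0.45 0;0 0 0.6 0;0 0 0.75 0;0 0 0.85 0;0 0 0.85 0")

```text
time_s: 10.75
tcp_pos: [0.4608, 0.2173, 0.0319]
eef_rot: [-180.0, -0.0, 165.7]
contact_force: [-0.2, 0.3, 0.1]
gripper_width: 0.0539
```

>>> drive_tool(plan="0 0 0.05 0;0 0 0.1 0;0 0 0.1 0")

```text
time_s: 11.12
tcp_pos: [0.4608, 0.2174, 0.031]
eef_rot: [-180.0, -0.0, 165.7]
contact_force: [0.0, 0.7, -1.2]
gripper_width: 0.0536
```

>>> drive_tool(plan="0 0 0.05 0;0 0 0.1 0;0 0 0.1 0")

```text
time_s: 11.5
tcp_pos: [0.4608, 0.2174, 0.0302]
eef_rot: [180.0, -0.0, 165.7]
contact_force: [-2.2, 0.9, 3.2]
gripper_width: 0.0533
```

>>> drive_tool(plan="0 0 0 0;0 0 0 0;0 0 0 0;0 0 0 0", fingers=-0.5)

```text
time_s: 12.0
tcp_pos: [0.4619, 0.22, 0.0304]
eef_rot: [179.7, 0.1, 165.7]
contact_force: [-4.0, 9.8, -1.1]
gripper_width: 0.0659
```

>>> drive_tool(plan="0 0 -0.5 0;0 0 -1.5 0;0 0 -3 0;0 0 -5 0;0 0 -8 0;0 0 -12 0;0 0 -16 0;0 0 -18 0")

```text
time_s: 13.0
tcp_pos: [0.4615, 0.2175, 0.2137]
eef_rot: [179.8, 0.1, 165.7]
contact_force: [-1.0, -0.2, -0.4]
gripper_width: 0.0655
```

```bash
python3 -c "
from h import *
c=cap('wrist','w5');cap('side','d5');st()
W=cv2.imread('pics/w5.png');D=cv2.imread('pics/d5.png')
cv2.imwrite('pics/cr6.png',np.hstack([cv2.resize(W,(480,360)),cv2.resize(D[200:360,190:330],(315,360))]))
"
```

```text
t 13.1 tcp [0.4619 0.2179 0.2137] rot [179.7   0.2 165.7] F [-0.6  0.1  0.2] w 0.0659 q [  47.    6.  -22.    0.  -62. -152.]
```

View pics/cr6.png

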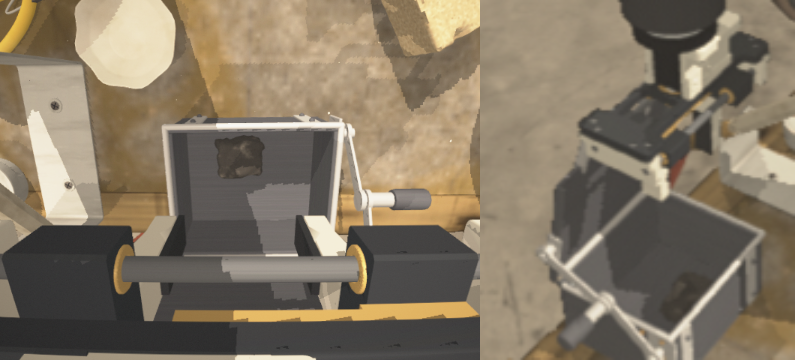

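Lump sits on the box floor at wrist crop (240,157) and is released. The brief 10 N at opening suggests a finger grazed the −y wall. Before the stay I'll refine the grip position from this closer view.

```bash
python3 - <<'E'
from h import *
import m
c=load('w5'); k=lambda x,y:(x/.75,y/.75)
print('grip ends',[onz(c,k(x,199),.115).round(4) for x in(390,410,430)])
P=np.array([onz(c,k(*u),.085)[:2] for u in [(343,126),(163,127)]]); print(P,np.linalg.norm(P[0]-P[1]),np.degrees(np.arctan2(*(P[0]-P[1])[::-1]))-90)
a=np.radians(-13.8);R=np.array([[np.cos(a),-np.sin(a)],[np.sin(a),np.cos(a)]])
print('box org',P.mean(0)-R@[-.07,0])
print('lump',onz(c,k(240,157),.025))
to((.47,.36,.25),166.2)
E
```

```text
grip ends [array([0.512 , 0.3486, 0.115 ]), array([0.5168, 0.367 , 0.115 ]), array([0.5217, 0.3857, 0.115 ])]
[[0.44126853 0.32478537]
 [0.40005165 0.15917694]] 0.17066043515064838 -13.975912291562508
box org [0.48863949 0.22528381]
lump [0.46074122 0.21912132 0.025     ]
shift cm [ 2.72 13.98 -3.57] turn -0.009 rows 2.3
```

Grip is at about (0.517, 0.367, 0.115), consistent with the model, and the box is at (0.4886, 0.225), yaw −14°. I'll press with the jaw axis along box x, which keeps the body clear of the lid, and the camera outboard (yaw 76°). That needs a long turn, because j6 −249° is out of range the short way.

>>> drive_tool(plan="0 0 -2 -0.18;0 0 -4 -0.36;0 0 -6 -0.54;0 0 -8 -0.72;0 0 -9 -0.9;0 0 -9 -1.08;0 0 -9 -1.26;0 0 -9 -1.44", fingers=1)

```text
time_s: 14.1
tcp_pos: [0.4604, 0.2169, 0.2997]
eef_rot: [180.0, -0.0, -111.5]
contact_force: [0.3, 0.0, 0.5]
gripper_width: 0.0004
```

>>> drive_tool(plan="0 0 0 -0.18;0 0 0 -0.36;0 0 0 -0.54;0 0 0 -0.72;0 0 0 -0.9;0 0 0 -1.08;0 0 0 -1.26;0 0 0 -1.44")

```text
time_s: 15.1
tcp_pos: [0.4604, 0.2169, 0.2997]
eef_rot: [180.0, 0.0, -29.0]
contact_force: [0.5, -0.0, -0.5]
gripper_width: 0.0005
```

>>> drive_tool(plan="0 0 0 -0.18;0 0 0 -0.36;0 0 0 -0.54;0 0 0 -0.72;0 0 0 -0.9;0 0 0 -1.08;0 0 0 -1.26;0 0 0 -1.44")

```text
time_s: 16.1
tcp_pos: [0.4604, 0.2169, 0.2997]
eef_rot: [-180.0, 0.1, 53.5]
contact_force: [-1.1, 0.5, -0.6]
gripper_width: 0.0003
```

```bash
python3 -c "
from h import *
st();to((.518,.370,.19),76)"
```

```text
t 16.1 tcp [0.4604 0.2169 0.2997] rot [-1.80e+02  1.00e-01  5.35e+01] F [-1.1  0.5 -0.6] w 0.0003 q [ 47.   3. -14.  -0. -74.  96.]
shift cm [15.74 -4.47 10.95] turn -0.392 rows 3.2
```

>>> drive_tool(plan="4 -1.1 0 -0.1;8 -2.3 0 -0.2;12 -3.4 0 -0.3;15 -4.3 0 -0.39;15.7 -4.5 3 -0.39;15.7 -4.5 7 -0.39;15.7 -4.5 11 -0.39;15.7 -4.5 14 -0.39")

```text
time_s: 17.1
tcp_pos: [0.518, 0.369, 0.1577]
eef_rot: [-179.9, 0.1, 75.5]
contact_force: [-0.2, -0.4, -0.6]
gripper_width: 0.0004
```

```bash
python3 -c "
from h import *
c=cap('wrist','w6');cap('side','d6');st();to((.518,.370,.133),76)
W=cv2.imread('pics/w6.png');D=cv2.imread('pics/d6.png')
cv2.imwrite('pics/cr7.png',np.hstack([cv2.resize(W,(400,300)),cv2.resize(D[220:370,190:390],(400,300))]))
"
```

```text
t 17.2 tcp [0.5169 0.3679 0.1559] rot [-179.8    0.4   75.5] F [-0.3 -0.3  0.2] w 0.0002 q [ 53.  20. -10.  -0. -60. 113.]
shift cm [0.24 0.06 2.29] turn -0.009 rows 0.4
```

View pics/cr7.png

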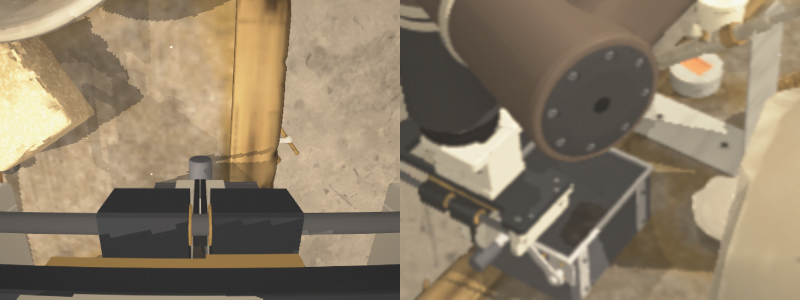

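Fingertips are centred over the pin (visible at wrist crop (200,165)). Now I'll press along the arc.

>>> drive_tool(plan="0.1 0 0.8 0;0.2 0 1.5 0;0.2 0 2 0;0.2 0 2.3 0;0.2 0 2.5 0;0.2 0 2.5 0")

```text
time_s: 17.95
tcp_pos: [0.5193, 0.372, 0.1351]
eef_rot: [-180.0, 0.0, 75.5]
contact_force: [0.4, 0.2, 0.5]
gripper_width: 0.0004
```

>>> drive_tool(plan="0 0.2 0.25 0;0 0.4 0.5 0;0 0.6 0.75 0;0 0.8 1 0;0 0.95 1.3 0;0 1.1 1.55 0;0 1.1 1.55 0")

```text
time_s: 18.82
tcp_pos: [0.5317, 0.3694, 0.1203]
eef_rot: [179.9, -0.1, 75.5]
contact_force: [4.7, -2.6, 4.5]
gripper_width: 0.0003
```

>>> drive_tool(plan="0 0.15 0.35 0;0 0.25 0.7 0;0 0.35 1.05 0;0 0.45 1.4 0;0 0.5 1.75 0;0 0.55 2.1 0;0 0.6 2.4 0;0 0.6 2.4 0")

```text
time_s: 19.82
tcp_pos: [0.5348, 0.3672, 0.0945]
eef_rot: [-179.9, 0.1, 75.5]
contact_force: [-0.1, 0.6, -0.1]
gripper_width: 0.0005
```

```bash
python3 -c "
from h import *
st();cap('side','d7')"
```

```text
t 19.82 tcp [0.5348 0.3672 0.0945] rot [-1.799e+02  1.000e-01  7.550e+01] F [-0.1  0.6 -0.1] w 0.0005 q [ 52.  25. -12.  -0. -53. 114.]
```

>>> drive_tool(plan="0 0 -0.5 0;0 0 -2 0;0 0 -5 0;0 0 -9 0;0 0 -13 0;0 0 -17 0;0 0 -21 0;0 0 -24 0")

```text
time_s: 20.88
tcp_pos: [0.5358, 0.3676, 0.3392]
eef_rot: [179.9, -0.1, 75.5]
contact_force: [0.1, 0.4, 1.3]
gripper_width: 0.0005
```

```bash
python3 - <<'E'
from h import *
st(); c=cap('side','d8'); s=cap('scene','s8'); cap('wrist','w8')
R=Ro.from_euler('z',-14,degrees=True).as_matrix()
for a in(78,72,68,64,60,55):
    t=np.radians(a); h=[R@np.array([.072-.183*np.cos(t),y,.088+.183*np.sin(t)])+[.4886,.225,0] for y in(-.04,0,.04)]
    print(a,h[1].round(3),proj(c,h).round(0).tolist(),proj(s,h[1]).round(0).tolist())
D=cv2.imread('pics/d8.png'); cv2.imwrite('pics/cr8.png',np.hstack([cv2.resize(D[200:380,190:370],(450,450)),cv2.resize(cv2.imread('pics/w8.png'),(350,262),interpolation=cv2.INTER_AREA) if 0 else cv2.resize(cv2.imread('pics/s8.png')[150:290,170:310],(350,450))]))
E
```

```text
t 20.88 tcp [0.5358 0.3676 0.3392] rot [ 1.799e+02 -1.000e-01  7.550e+01] F [0.1 0.4 1.3] w 0.0005 q [ 52.  16.   7.   0. -81. 114.]
78 [0.522 0.217 0.267] [[265.0, 239.0], [254.0, 249.0], [242.0, 259.0]] [[245.0, 178.0]]
72 [0.504 0.221 0.262] [[272.0, 244.0], [261.0, 254.0], [249.0, 264.0]] [[243.0, 185.0]]
68 [0.492 0.224 0.258] [[277.0, 247.0], [265.0, 257.0], [254.0, 268.0]] [[242.0, 189.0]]
64 [0.481 0.227 0.252] [[281.0, 251.0], [270.0, 261.0], [258.0, 272.0]] [[241.0, 194.0]]
60 [0.47  0.23  0.246] [[285.0, 255.0], [275.0, 265.0], [263.0, 276.0]] [[240.0, 199.0]]
55 [0.457 0.233 0.238] [[291.0, 260.0], [280.0, 270.0], [269.0, 281.0]] [[239.0, 205.0]]
```

View pics/cr8.png

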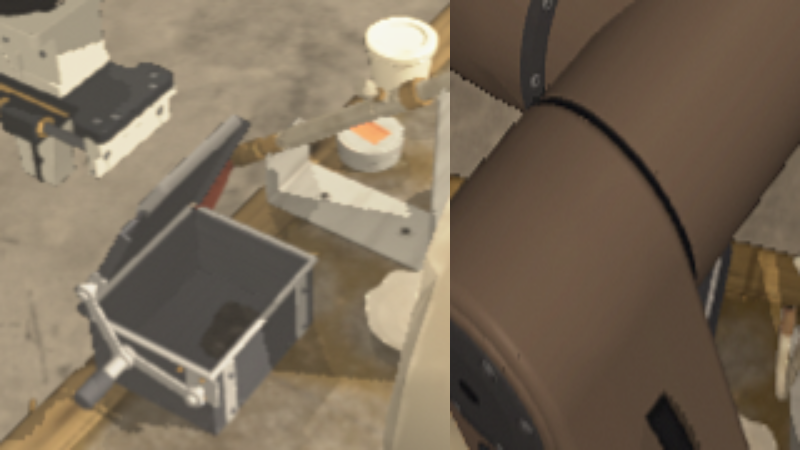

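The stay is broken: the knuckle has dropped, and the lid leans at roughly 61° above level, still standing. Now I'll straddle the handle.

```bash
python3 -c "
from h import *
to((.473,.229,.345),76);to((.473,.229,.237),76)"
```

```text
shift cm [-15.04  -2.64  -0.68] turn -0.008 rows 2.4
shift cm [-15.08  -2.67  10.12] turn -0.008 rows 2.9
```

>>> drive_tool(plan="-4 -0.7 -0.6 0;-9 -1.6 -0.6 0;-13 -2.3 -0.6 0;-15 -2.65 -0.6 0;-15.1 -2.7 2.5 0;-15.1 -2.7 5.5 0;-15.1 -2.7 8 0;-15.1 -2.7 9.5 0", fingers=-1)

```text
time_s: 22.02
tcp_pos: [0.4715, 0.2281, 0.2391]
eef_rot: [-179.9, 0.1, 75.5]
contact_force: [-0.2, -0.0, -0.0]
gripper_width: 0.0747
```

>>> drive_tool(plan="0 0 0.3 0;0 0 0.6 0;0 0 0.6 0")

```text
time_s: 22.4
tcp_pos: [0.4722, 0.2285, 0.2351]
eef_rot: [180.0, -0.0, 75.5]
contact_force: [0.2, 0.2, -0.4]
gripper_width: 0.0875
```

```bash
python3 - <<'E'
from h import *
st(); c=cap('side','d9')
# fine lid angle from handle silhouette in d8 (bar bright/dark vs floor): profile across predicted bar along image normal
I=cv2.imread('pics/d8.png').astype(int).sum(2)//3
R=Ro.from_euler('z',-14,degrees=True).as_matrix(); d=load('d8')
for y in(-.03,0,.03):
    print(y,[ (a,int(I[int(round(v)),int(round(u))])) for a in range(76,44,-2) for (u,v) in proj(d,R@np.array([.072-.183*np.cos(np.radians(a)),y,.088+.183*np.sin(np.radians(a))])+[.4886,.225,0])])
E
```

```text
t 22.4 tcp [0.4722 0.2285 0.2351] rot [180.   -0.   75.5] F [ 0.2  0.2 -0.4] w 0.0875 q [ 47.   6. -18.   0. -66. 118.]
-0.03 [(76, 148), (74, 147), (72, 142), (70, 147), (68, 149), (66, 125), (64, 151), (62, 79), (60, 80), (58, 90), (56, 91), (54, 84), (52, 125), (50, 123), (48, 128), (46, 128)]
0 [(76, 147), (74, 149), (72, 147), (70, 148), (68, 150), (66, 156), (64, 146), (62, 90), (60, 70), (58, 80), (56, 82), (54, 125), (52, 136), (50, 123), (48, 134), (46, 83)]
0.03 [(76, 153), (74, 147), (72, 146), (70, 148), (68, 144), (66, 137), (64, 149), (62, 80), (60, 68), (58, 69), (56, 77), (54, 82), (52, 97), (50, 124), (48, 147), (46, 117)]
```

Intensity profile across the predicted bar puts its upper silhouette near 62.5° and its centre near 61°, so the pose fits. Closing gently.

>>> drive_tool(plan="0 0 0 0;0 0 0 0;0 0 0 0;0 0 0 0;0 0 0 0;0 0 0 0;0 0 0 0;0 0 0 0", fingers=1, squeeze=6)

```text
time_s: 23.45
tcp_pos: [0.472, 0.2283, 0.2345]
eef_rot: [180.0, 0.0, 75.5]
contact_force: [1.1, -0.1, -0.2]
gripper_width: 0.0131
```

Bar is gripped (13 mm), and its position gives 60.9°. Now I'll tabulate the arc for lowering.

```bash
python3 - <<'E'
import numpy as np
f=lambda a:np.array([7.2-18.3*np.cos(np.radians(a)),8.8+18.3*np.sin(np.radians(a))])
seq=np.r_[60.9,np.linspace(60.9,0,33)[1:]]; 
for k in range(4):
    p0=f(seq[8*k]); print(';'.join('0 %.2f %.2f 0'%(q[0]-p0[0],p0[1]-q[1]) for q in map(f,seq[8*k+1:8*k+9])))
E
```

```text
0 -0.53 0.30 0;0 -1.04 0.63 0;0 -1.55 0.96 0;0 -2.04 1.32 0;0 -2.52 1.69 0;0 -2.99 2.08 0;0 -3.44 2.48 0;0 -3.89 2.90 0
0 -0.43 0.43 0;0 -0.84 0.88 0;0 -1.24 1.34 0;0 -1.62 1.81 0;0 -1.99 2.29 0;0 -2.34 2.79 0;0 -2.67 3.30 0;0 -2.99 3.82 0
0 -0.30 0.53 0;0 -0.58 1.07 0;0 -0.84 1.62 0;0 -1.09 2.17 0;0 -1.32 2.74 0;0 -1.52 3.31 0;0 -1.71 3.88 0;0 -1.88 4.47 0
0 -0.15 0.59 0;0 -0.28 1.18 0;0 -0.39 1.78 0;0 -0.48 2.38 0;0 -0.55 2.99 0;0 -0.60 3.59 0;0 -0.63 4.20 0;0 -0.64 4.81 0
```

>>> drive_tool(plan="0 0 0 0;0 0 0 0", squeeze=20)

```text
time_s: 23.7
tcp_pos: [0.472, 0.2283, 0.2345]
eef_rot: [-180.0, 0.0, 75.5]
contact_force: [0.5, 0.8, -0.8]
gripper_width: 0.0114
```

>>> drive_tool(plan="0 -0.53 0.3 0;0 -1.04 0.63 0;0 -1.55 0.96 0;0 -2.04 1.32 0;0 -2.52 1.69 0;0 -2.99 2.08 0;0 -3.44 2.48 0;0 -3.89 2.9 0")

```text
time_s: 24.7
tcp_pos: [0.4338, 0.2379, 0.2052]
eef_rot: [-180.0, 0.0, 75.5]
contact_force: [-0.2, -3.3, 1.6]
gripper_width: 0.0114
```

>>> drive_tool(plan="0 -0.43 0.43 0;0 -0.84 0.88 0;0 -1.24 1.34 0;0 -1.62 1.81 0;0 -1.99 2.29 0;0 -2.34 2.79 0;0 -2.67 3.3 0;0 -2.99 3.82 0")

```text
time_s: 25.7
tcp_pos: [0.4051, 0.2454, 0.1669]
eef_rot: [-180.0, 0.0, 75.5]
contact_force: [1.5, -4.2, -0.2]
gripper_width: 0.0111
```

>>> drive_tool(plan="0 -0.3 0.53 0;0 -0.58 1.07 0;0 -0.84 1.62 0;0 -1.09 2.17 0;0 -1.32 2.74 0;0 -1.52 3.31 0;0 -1.71 3.88 0;0 -1.88 4.47 0")

```text
time_s: 26.7
tcp_pos: [0.3871, 0.2498, 0.1222]
eef_rot: [180.0, 0.0, 75.5]
contact_force: [3.0, -6.4, -1.1]
gripper_width: 0.011
```

>>> drive_tool(plan="0 -0.15 0.59 0;0 -0.28 1.18 0;0 -0.39 1.78 0;0 -0.48 2.38 0;0 -0.53 2.8 0;0 -0.57 3.2 0;0 -0.6 3.59 0;0 -0.61 3.9 0")

```text
time_s: 27.7
tcp_pos: [0.3819, 0.2511, 0.0834]
eef_rot: [179.9, 0.0, 75.6]
contact_force: [7.2, -8.2, -0.9]
gripper_width: 0.0111
```

>>> drive_tool(plan="0 0.05 0.2 0;-0.05 0.1 0.4 0;-0.1 0.1 0.6 0;-0.1 0.1 0.75 0;-0.1 0.1 0.9 0;-0.1 0.1 0.9 0")

```text
time_s: 28.45
tcp_pos: [0.3823, 0.252, 0.0768]
eef_rot: [179.9, -0.2, 75.6]
contact_force: [-11.8, -4.8, 28.3]
gripper_width: 0.0113
```

>>> drive_tool(plan="0 0 0.1 0;0 0 0.2 0;0 0 0.2 0")

```text
time_s: 28.82
tcp_pos: [0.3825, 0.2525, 0.075]
eef_rot: [179.9, -0.2, 75.6]
contact_force: [-13.1, -3.4, 29.8]
gripper_width: 0.0112
```

Firm stop reached: 30 N upward at the shut height (bar z ≈ 0.088). I'll open slightly, so the inner finger clears the lid edge, and lift.

>>> drive_tool(plan="0 0 0 0;0 0 0 0;0 0 0 0", fingers=0.5)

```text
time_s: 29.2
tcp_pos: [0.3821, 0.2509, 0.0726]
eef_rot: [180.0, -0.0, 75.5]
contact_force: [0.3, -0.4, -0.2]
gripper_width: 0.0218
```

>>> drive_tool(plan="0 0 -0.4 0;0 0 -1 0;0 0 -2 0;0 0 -3.5 0;0 0 -6 0;0 0 -9 0;0 0 -13 0;0 0 -17 0")

```text
time_s: 30.2
tcp_pos: [0.3818, 0.2502, 0.2447]
eef_rot: [180.0, -0.0, 75.5]
contact_force: [0.1, 0.1, 0.0]
gripper_width: 0.0218
```

```bash
python3 - <<'E'
from h import *
st(); d=cap('side','d10'); w=cap('wrist','w10')
R=Ro.from_euler('z',-14,degrees=True).as_matrix()
h=lambda a,y,L=.183:R@np.array([.072-L*np.cos(np.radians(a)),y,.088+L*np.sin(np.radians(a))])+[.4886,.225,0]
for n,c in(('d10',d),('w10',w)):
    I=cv2.imread(f'pics/{n}.png').astype(int).sum(2)//3
    for y in(-.03,0,.03):
        out=[]
        for a in(-6,-4,-3,-2,-1,0,1,2,3,4,6,8,10):
            u,v=proj(c,h(a,y))[0]; out.append((a,int(I[int(round(v)),int(round(u))]) if 0<=u<640 and 0<=v<480 else None))
        print(n,y,proj(c,h(0,y)).round(0).tolist(),out)
E
```

```text
t 30.2 tcp [0.3818 0.2502 0.2447] rot [180.   -0.   75.5] F [0.1 0.1 0. ] w 0.0218 q [ 58.  -1. -25.   0. -66. 107.]
d10 -0.03 [[319.0, 325.0]] [(-6, 118), (-4, 96), (-3, 112), (-2, 161), (-1, 161), (0, 207), (1, 222), (2, 228), (3, 230), (4, 228), (6, 196), (8, 192), (10, 226)]
d10 0 [[312.0, 333.0]] [(-6, 119), (-4, 121), (-3, 120), (-2, 140), (-1, 179), (0, 214), (1, 224), (2, 229), (3, 229), (4, 226), (6, 181), (8, 191), (10, 192)]
d10 0.03 [[304.0, 342.0]] [(-6, 106), (-4, 107), (-3, 121), (-2, 164), (-1, 206), (0, 222), (1, 227), (2, 229), (3, 228), (4, 222), (6, 162), (8, 100), (10, 100)]
w10 -0.03 [[317.0, 255.0]] [(-6, 246), (-4, 246), (-3, 246), (-2, 246), (-1, 246), (0, 246), (1, 246), (2, 246), (3, 246), (4, 246), (6, 246), (8, 246), (10, 245)]
w10 0 [[316.0, 221.0]] [(-6, 246), (-4, 246), (-3, 246), (-2, 247), (-1, 247), (0, 247), (1, 247), (2, 247), (3, 246), (4, 246), (6, 246), (8, 246), (10, 244)]
w10 0.03 [[316.0, 185.0]] [(-6, 246), (-4, 246), (-3, 246), (-2, 246), (-1, 246), (0, 246), (1, 246), (2, 246), (3, 246), (4, 246), (6, 246), (8, 246), (10, 241)]
```

The side view puts the bar about 2° above nominal, which could be calibration or a lid that isn't quite shut. I'll check by pressing the bar lightly with closed fingertips. Contact is expected at TCP z ≈ 0.102 if shut.

>>> drive_tool(plan="0 0 3 0;0 0 6 0;0 0 9 0;0 0 11 0;0 0 12.5 0;0 0 13.3 0;0 0 13.5 0;0 0 13.5 0", fingers=1)

```text
time_s: 31.3
tcp_pos: [0.3821, 0.2507, 0.1081]
eef_rot: [180.0, -0.0, 75.5]
contact_force: [0.6, 0.1, 0.2]
gripper_width: 0.0006
```

>>> drive_tool(plan="0 0 0.1 0;0 0 0.2 0;0 0 0.2 0")

```text
time_s: 31.68
tcp_pos: [0.382, 0.2505, 0.1057]
eef_rot: [180.0, -0.0, 75.5]
contact_force: [0.0, -0.4, 1.5]
gripper_width: 0.0002
```

>>> drive_tool(plan="0 0 0.1 0;0 0 0.2 0;0 0 0.2 0")

```text
time_s: 32.05
tcp_pos: [0.3819, 0.2504, 0.1035]
eef_rot: [-180.0, 0.0, 75.5]
contact_force: [0.1, 0.6, 0.5]
gripper_width: 0.0002
```

>>> drive_tool(plan="0 0 0.1 0;0 0 0.2 0;0 0 0.2 0")

```text
time_s: 32.42
tcp_pos: [0.3821, 0.2505, 0.1021]
eef_rot: [180.0, -0.0, 75.6]
contact_force: [-2.9, -0.7, 6.6]
gripper_width: 0.0004
```

>>> drive_tool(plan="0 0 0.1 0;0 0 0.1 0;0 0 0.1 0")

```text
time_s: 32.8
tcp_pos: [0.3821, 0.2506, 0.1019]
eef_rot: [180.0, -0.0, 75.6]
contact_force: [-5.9, -2.9, 15.8]
gripper_width: 0.0004
```

>>> drive_tool(plan="0 0 -1 0;0 0 -3 0;0 0 -6 0;0 0 -9 0;0 0 -13 0;0 0 -17 0;0 0 -20 0;0 0 -20 0")

```text
time_s: 33.8
tcp_pos: [0.3827, 0.2513, 0.3033]
eef_rot: [179.9, -0.3, 75.5]
contact_force: [0.2, -0.1, 0.0]
gripper_width: 0.0004
```

```bash
python3 - <<'E'
from h import *
st(); d=cap('side','d11'); a=load('d10')
A=cv2.imread('pics/d10.png').astype(int);B=cv2.imread('pics/d11.png').astype(int)
print('handle/box region diff d10-d11',np.abs(A-B)[300:370,285:330].mean().round(2))
# tin and cup unchanged: side view first vs last
Z=cv2.imread('pics/side0.png').astype(int)
for n,(x0,x1,y0,y1) in dict(tin=(325,352,246,268),cup=(336,366,205,235),decoycup=(378,407,165,200)).items(): print(n,np.abs(Z-B)[y0:y1,x0:x1].mean().round(1))
E
```

```text
t 33.8 tcp [0.3827 0.2513 0.3033] rot [179.9  -0.3  75.5] F [ 0.2 -0.1  0. ] w 0.0004 q [ 58.  -3. -19.   0. -74. 107.]
handle/box region diff d10-d11 2.35
tin 20.0
cup 43.3
decoycup 2.3
```

Contact was firm exactly at the expected height: 16 N with no movement, so the lid is shut. The tin and cup regions differ from the first picture, so I'll check whether the arm is merely in front of them or shading them.

```bash
python3 - <<'E'
from h import *
Z=cv2.imread('pics/side0.png')
for f in('d2','d3','d8','d11'):
    B=cv2.imread(f'pics/{f}.png')
    for n,(x0,x1,y0,y1) in dict(tin=(325,352,246,268),cup=(336,366,205,235)).items():
        T=Z[y0:y1,x0:x1]; m=cv2.matchTemplate(B[y0-15:y1+15,x0-15:x1+15],T,cv2.TM_CCOEFF_NORMED); _,v,_,p=cv2.minMaxLoc(m)
        print(f,n,round(v,3),(p[0]-15,p[1]-15),'mean',B[y0:y1,x0:x1].mean((0,1)).round(0))
E
```

```text
d2 tin 0.999 (0, 0) mean [136. 165. 185.]
d2 cup 0.997 (0, 0) mean [173. 201. 212.]
d3 tin 1.0 (0, 0) mean [128. 155. 177.]
d3 cup 0.998 (0, 0) mean [165. 195. 206.]
d8 tin 0.998 (0, 0) mean [140. 169. 189.]
d8 cup 0.995 (0, 0) mean [177. 204. 215.]
d11 tin 0.699 (0, 1) mean [134. 156. 167.]
d11 cup 0.658 (1, -1) mean [141. 159. 166.]
```

Tin and cup matched with zero shift up to d8. In d11 the match is poorer, most likely the raised arm partly in front of them, and nothing has gone near them since. Handing in.

```bash
python3 -c "
from h import *
print(r.close_job()); st()"
```

```text
the job is handed in; nothing more can be done
None
the job is handed in; nothing more can be done
```

The charcoal is in the ember box, the stay is broken and the lid is shut. I handed the job in at about 34 s.

- **Charcoal:** I regripped it higher so the gripper would clear the box rim. I lowered it to about 3 N of contact with the floor and let go. A picture taken afterwards showed it lying on the box floor.
- **Stay:** I pressed the grip along its arc about 40 mm with closed fingers. A picture afterwards showed the knuckle down and the lid standing by itself at about 61° above level.
- **Lid:** I held the handle along its whole arc to the stop, where it pushed back with about 30 N, then let go.

**Last checks:**
- **Lid shut:** pressing the handle from above met a firm stop at 0.094 m, the height expected when shut. It held 16 N with no movement.
- **Lid disagreement:** the side picture put the handle about 2° higher. I put that down to a few millimetres of pose or calibration error and trusted the contact check.
- **Tin and cup:** they had not moved in any side picture up to the lid stage. In the last picture they matched poorly, probably because the raised arm was partly in front of them. I did not look at that picture to confirm.
- **Finger contact:** the force read about 10 N sideways as I let go of the charcoal, probably a finger touching the box wall.

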